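# Clear a rejected plug and gauge the bore

## Task

Two knots have been drilled out of the oak board and patched with dry-fitted round plugs; one plug lies flush, the other stands proud because it is too thick. Pull the proud plug out and drop it into the wooden scrap crate, then check the depth of the bore it came out of with the dial depth gauge: stand the gauge upright over that bore with its foot lengthways along the board and flat on its face, the plunger resting on the point mark in the middle of the bore's floor. Push down lightly, only enough to keep the foot seated (5 to 10 N is plenty), and finish while still holding the gauge there; leave the board and the flush plug where they are.

Things in the scene. Friction and masses are not known exactly. Their poses are not given: they have to be found in the camera images.
- board: planed light oak board lying loose on the bench, 100 x 340 x 42 mm, 1.3 kg. Origin: middle of its underside; x across its width, y along its length (the grain), z up. On the centre line, 76 mm either side of the middle, are two blind flat-bottomed bores, 37.6 mm in diameter and 16 mm deep; each holds a plug at the start. Pencil cross lines on the face point to the bore centres
- bore_left (a point): point mark (small dark dot with a pencil cross) in the middle of the floor of the bore at the board's +y end, 26 mm above the board's underside and 16 mm below its upper face; which bore holds which plug varies
- bore_right (a point): the same point mark in the bore at the board's -y end
- proud_plug: the reject: upright round wooden plug, diameter 36 mm, 34 mm high, 30 g, loose (0.8 mm of play all round) in one of the bores, standing 18 mm above the board's face. Origin: middle of its underside, z up along its axis
- flush_plug: the good plug: diameter 36 mm, 16 mm high, sits loose in the other bore with its top flush with the board's face. Origin: middle of its underside
- scrap_crate: open slatted wooden crate fixed to the bench, outside 150 (x) x 200 (y) x 85 mm high, walls 8 mm; two flat offcuts lie in it, up to 22 mm above its floor. Origin: middle of its underside, z up
- depth_gauge: dial depth gauge, 0.3 kg (varies), standing loose on the bench, 91 mm high. Origin: middle of the underside of its steel foot, 26 (x) x 100 (y) x 12 mm high; z up. Above it a short stem and a round dial case, 56 mm in diameter, 24 mm thick (x = -12 to +12 mm), centred at z = 56 mm; dial faces -x, small cap on top. Grip the case front to back (along the gauge's x)
- gauge_case (a point): centre of the gauge's dial case, 56 mm straight above the gauge's origin
- gauge_tip (a point): lowest point of the gauge's plunger (a 5 mm rod with a ball end through the middle of the foot); at the gauge's origin when pushed fully in
- plunger (a joint): how far the plunger stands out below the foot, in m: 0 flush with the foot (as it stands on the bench), 0.026 fully out when the gauge is lifted. A soft spring pushes it out with about 1 N; over an empty bore with the foot seated it reads about 0.016, the bore's depth. The dial's needle follows it
Not all that is in view belongs to the job. What is shaped like the proud_plug but purple is not meant.

How it is judged:
By the outcome, as a careful person would: the job done as asked, in the order asked, and still so for the second after the job is handed in, while the arm keeps its last pose, push and grip.
It also fails if it takes over 51 s, if anything falls off the work surface, if the arm or the gripper's body presses on something with over 40 N, if the wrist force passes 120 N, or if a joint passes its speed limit or range.

## Robot

A 7-joint arm with a two-finger parallel gripper is mounted at the origin on a cart in front of the work surface, level with it; the furniture and walls round the work are solid. World frame = base frame: x ahead of the robot, y to its left, z up, the work surface at z = 0. Lengths are in m, angles in rad, forces in N, time in s.
With the tool pointing down it reaches from about 0.4 to 0.85 m from the base axis. Payload 10.4 kg.
Tool frame: the origin (TCP) lies between the finger pads; the fingertips stand 14 mm ahead of it and the grasp point (between the pads) lies 5 mm behind it; z points along the fingers, y is the line along which they close (so a half turn about z gives the same grasp; the last joint's range is limited). The gripper opens to 87 mm and grips with 3 to 60 N. Pads are 19 mm wide; open, the fingers measure 117 mm over their backs; the gripper's body (75 mm by 190 mm) begins 51 mm behind the grasp point.
Start: joints at [1.297, 0.332, -0.065, 1.46, 0.022, 1.35, -0.088], TCP at [0.155, -0.605, 0.237] pointing down, gripper open.
Joint ranges: [-2.6, 2.6], [-0.5, 2.12], [-1.47, 1.34], [0.16, 2.42], [-1.27, 4.41], [0.06, 2.06], [-2.6, 2.6]. Speed limits (rad/s): [2.22, 2.22, 2.79, 2.79, 3.14, 3.14, 3.14].

## Interface

Orientations are given as a unit quaternion [x, y, z, w].
In Python, from bench import * gives the robot as it stands.
- The arm moves only by the tool drive_tool, never from a script. Its argument "deltas" is a list of rows, each a list of 7 numbers: the turn, a rotation vector about the tool's x, y, z in degrees, then the shift along the tool's x, y, z in m, then the closure, from -1 (fully open) to 1 (shut). A call has 1 to 12 rows; each row is the pose to reach, as a shift and turn from the pose commanded when the call began, along the tool's axes at that moment; what a row does not reach only later rows make up. A row lasts 1/10 s, in which the tool goes at most 50 mm and 8.59 degrees, less where a joint would pass 70% of its speed; a pose out of reach is approached as far as the arm can. A call with a gripper value outside its range is refused whole. The fingers move at their own pace and stop on an object; "squeeze" is the grip in N (left out, the last holds). Time passes only in rows, so rows that repeat a pose let the fingers close. It gives the time, the measured TCP pose, the force and the opening at its end, in the units of the state.
- read_state(): the state, without advancing time (a new reading comes with each control period).
- camera(name): name is "scene" or "side" or "wrist"; returns (picture, depth): 480x640x3 uint8, red, green, blue; 480x640 float32, m along the optical axis (not along the pixel's ray), 0 where there is no reading.
- camera_params(name): a dict with "K" (3x3 intrinsics, pixels), "R" (3x3) and "t" (3): a world point X has camera coordinates R X + t; the wrist camera has in their place "mount" (4x4, takes a point from camera to tool coordinates, whose origin is the TCP and whose axes are the flange's). Camera axes: x right, y down, z forward; pixel columns grow to the right and rows downward; lengths in m; the calibration is good to about 2 mm. A picture is of the moment at which its call begins: read the wrist's pose just before it. camera_params takes no time and is no camera call.
- close_job(): hands the job in, once; it reports no verdict.
Trained networks look in the newest picture that a camera, given by its name, has taken for a name from the list of things; names that differ only in an ending like _2 or _b are one class to them, and where a whole thing is asked for, a point or a joint stands for the part that bears it (a point fixed in the world has none). Each returns a list of dicts, best first, with "score" (0 to 1); they miss things now and then, are a little off and sometimes report something else, mostly with a low value. They report only what shows in the picture. A call takes as long as a camera call. They do not tell look-alikes from the thing itself.
- outline_of(label, camera): "pixels" (480x640 bool, what is visible of it) and "location" ([column, row] as shares, 0 to 1, of the picture: columns of its width, rows of its height, amid what is visible of it).
- tip_of(label, camera): "location" ([column, row] as shares, 0 to 1, of the picture: columns of its width, rows of its height: a listed point, or the origin of a listed thing).
The state is a dict: "time": time; "joint_positions": joint angles; "joint_vel": joint speeds; "joint_torque": joint torques, N m; "ee_pos": TCP position; "eef_rot": TCP orientation; "ft_force": force on the tool from outside, world axes, zero at the start; "torque": the same for the moment, N m; "width": finger opening in m.
Only numpy, scipy, OpenCV 4.12 (cv2) and the standard library are available. Lean on these libraries where they do the work, as an engineer would, in place of code of your own. Each camera call takes 0.05 s, during which the arm holds its last target. There are 200 camera calls.

## Working session

There is one attempt and no reset: what is moved stays moved. The work goes in short steps, Python scripts to look and compute and a tool call to move; the robot and the scene stay as the last step left them, time stands still between calls to the robot, and variables do not carry over. Pictures are saved under pics/ and viewed, on a budget of 10 in all, crops included, one or two more only if the job needs it, and the job is handed in when it is done.

Besides the shell and the picture viewer there is one more tool, called after "Call:" by a JSON object that holds its "name" and its "arguments". drive_tool: Moves the arm, as the interface text tells. Its arguments: {"type":"object","properties":{"deltas":{"type":"array"},"squeeze":{"type":"number"}},"required":["deltas"]}

```bash
mkdir -p pics; ls
cat > h.py <<'E'
from bench import *
import numpy as np, cv2
from scipy.spatial.transform import Rotation as Ro
def cam(n):
    s=read_state(); im,d=camera(n); P=camera_params(n)
    if n=="wrist":
        T=np.eye(4);T[:3,:3]=Ro.from_quat(s["eef_rot"]).as_matrix();T[:3,3]=s["ee_pos"]
        C=T@np.array(P["mount"])
    else:
        C=np.eye(4);R=np.array(P["R"]);C[:3,:3]=R.T;C[:3,3]=-R.T@np.array(P["t"])
    return im,d,np.array(P["K"]),C
def pts(m,d,K,C):
    v,u=np.nonzero(m&(d>0));z=d[v,u]
    return (C[:3,:3]@np.array([(u-K[0,2])/K[0,0]*z,(v-K[1,2])/K[1,1]*z,z])).T+C[:3,3]
def ray(u,v,h,K,C):
    r=C[:3,:3]@np.array([(u-K[0,2])/K[0,0],(v-K[1,2])/K[1,1],1.]);return C[:3,3]+r*(h-C[2,3])/r[2]
def proj(X,K,C):
    c=C[:3,:3].T@(np.array(X)-C[:3,3]);return (K@c)[:2]/c[2]
def save(n,im): cv2.imwrite("pics/"+n,im[...,::-1])
E
python3 - <<'E'
from h import *
np.set_printoptions(precision=4,suppress=True)
s=read_state();print(s)
ims=[]
for n in ["scene","side"]:
    im,d,K,C=cam(n);ims.append(im);save(n+"1.png",im);print(n,C[:3,3],C[:3,2])
    np.savez(n+"1.npz",im=im,d=d,K=K,C=C)
    for l in ["board","proud_plug","flush_plug","scrap_crate","depth_gauge"]:
        for o in outline_of(l,n)[:3]:
            p=pts(o["pixels"],d,K,C)
            print(l,round(o["score"],2),np.array(o["location"])*[640,480],np.median(p,0) if len(p) else 0,np.percentile(p,98,axis=0) if len(p) else 0)
E
```

```text
pics
{'time': 0.0, 'joint_positions': array([ 1.2974,  0.3329, -0.0647,  1.4609,  0.0216,  1.3499, -0.0886]), 'joint_vel': array([-0.0004, -0.0013,  0.0019, -0.0005,  0.0005,  0.0028, -0.0001]), 'joint_torque': array([ -0.0007, -62.3259,   0.025 , -38.9903,  -0.0613,   0.0397,
         0.0001]), 'ee_pos': array([ 0.155 , -0.6051,  0.2358]), 'eef_rot': array([ 0.9921,  0.1251, -0.0001, -0.0007]), 'ft_force': array([-0.1186,  0.4117,  0.1409]), 'torque': array([-0.0359, -0.0224, -0.0378]), 'width': 0.08720238007382959}
scene [-0.0229  0.2279  0.7671] [ 0.5756 -0.3879 -0.7199]
board 0.58 [250.816 240.72 ] [ 0.615  -0.0702  0.0425] [0.6862 0.0763 0.0457]
proud_plug 0.8 [297.92  203.904] [ 0.6341 -0.165   0.0596] [ 0.6552 -0.1508  0.0633]
proud_plug 0.65 [348.416 254.016] [ 0.5213 -0.1872  0.0334] [ 0.5486 -0.1723  0.0376]
proud_plug 0.64 [359.68  181.824] [ 0.6592 -0.3107  0.031 ] [ 0.6796 -0.2984  0.0371]
flush_plug 0.85 [219.776 248.4  ] [ 0.634  -0.0169  0.0431] [0.652  0.0001 0.0453]
flush_plug 0.32 [418.112 265.296] [ 0.4284 -0.2639  0.038 ] [ 0.4486 -0.2234  0.0898]
scrap_crate 0.5
[... 261 characters left out ...]
2 ] [ 0.3065 -0.8722 -0.3811]
board 0.59 [259.968 298.8  ] [ 0.6192 -0.0162  0.0414] [0.6845 0.0783 0.0435]
proud_plug 0.7 [297.92  228.912] [ 0.663  -0.3109  0.0333] [ 0.6819 -0.2983  0.0359]
proud_plug 0.66 [284.48  253.584] [ 0.636  -0.157   0.0565] [ 0.652  -0.1496  0.0612]
flush_plug 0.49 [247.808 290.688] [ 0.6333 -0.0147  0.0419] [0.6499 0.0029 0.0434]
scrap_crate 0.65 [370.624 311.904] [0.4454 0.0523 0.0505] [0.5142 0.0632 0.0858]
scrap_crate 0.53 [284.672 249.312] [ 0.6362 -0.1571  0.056 ] [ 0.6541 -0.1494  0.0612]
depth_gauge 0.68 [405.824 240.72 ] [ 0.4323 -0.2555  0.0635] [ 0.4475 -0.2441  0.0908]
depth_gauge 0.17 [258.176 294.384] [ 0.6191 -0.0153  0.0414] [0.6833 0.0782 0.0435]
```

View pics/scene1.png

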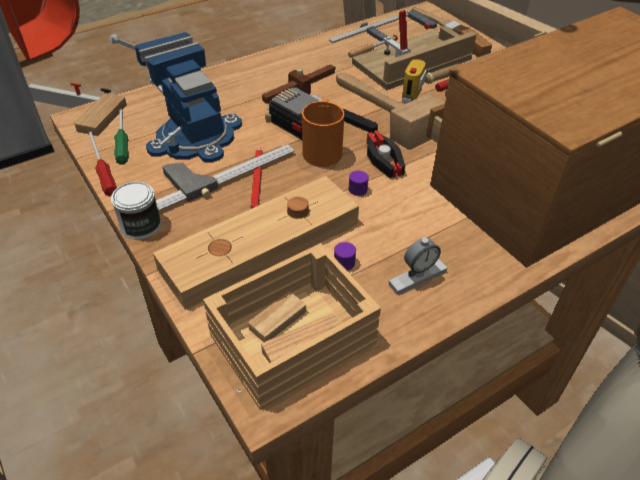

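Run:
```python
from h import *
np.set_printoptions(precision=4,suppress=True)
f=np.load("scene1.npz");im,d,K,C=[f[k] for k in("im","d","K","C")]
p=pts(np.ones((480,640),bool),d,K,C)
def rect(q):
    r=cv2.minAreaRect((q[:,:2]*1000).astype(np.float32));return r
def sel(c,r,z0,z1): 
    return p[(np.hypot(p[:,0]-c[0],p[:,1]-c[1])<r)&(p[:,2]>z0)&(p[:,2]<z1)]
b=sel((.635,-.085),.2,.037,.048);b=b[(b[:,0]>.56)]
print("board",rect(b),np.median(b[:,2]))
t=sel((.634,-.165),.03,.055,.07);print("plug",cv2.minEnclosingCircle((t[:,:2]*1000).astype(np.float32)),np.median(t[:,2]))
for z0,z1 in((.004,.016),(.03,.08),(.082,.095)):
    g=sel((.43,-.26),.07,z0,z1);print("g",len(g),rect(g),g.min(0),g.max(0))
c=sel((.45,-.04),.16,.08,.092);c=c[c[:,1]>-.17];print("crate",rect(c),c.min(0),c.max(0))
save("crop1.png",cv2.resize(im[130:310,170:470],None,fx=2.6,fy=2.6,interpolation=cv2.INTER_CUBIC))
```

```text
board ((686.1699829101562, -91.04525756835938), (203.4434356689453, 341.53375244140625), 1.945040225982666) 0.043073147128072475
plug ((640.0823364257812, -168.9514617919922), 19.595287322998047) 0.06080239430740869
g 766 ((429.2355041503906, -259.0279235839844), (127.83399963378906, 116.00287628173828), 37.40418243408203) [ 0.364  -0.3235  0.004 ] [ 0.4946 -0.2003  0.016 ]
g 697 ((436.6047668457031, -271.7227783203125), (55.894775390625, 26.834667205810547), 87.136962890625) [ 0.4222 -0.2991  0.0306] [ 0.4512 -0.2431  0.08  ]
g 160 ((436.16192626953125, -270.94549560546875), (29.19598388671875, 23.99591064453125), 85.88986206054688) [ 0.4237 -0.2849  0.082 ] [ 0.4484 -0.2557  0.0942]
crate ((444.5374755859375, -38.5623779296875), (153.6010284423828, 201.7821044921875), 1.0665373802185059) [ 0.3668 -0.1408  0.08  ] [0.5222 0.0637 0.0907]
```

View pics/crop1.png

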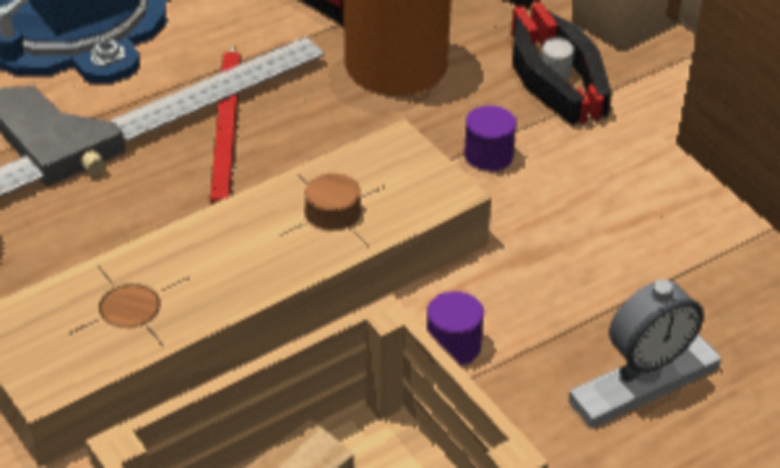

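The crops show these candidates:
- **Proud plug:** the brown plug standing proud in the board's -y bore at (298,205). This fits the description, so I choose it.
- **Look-alikes:** purple cylinders at (345,255) and (358,182).
- **Flush plug:** brown, at (220,247).

The gauge is at (420,266) with its dial facing the robot. Next I check the obstacles and refine the poses.

Run:
```python
from h import *
np.set_printoptions(precision=4,suppress=True)
f=np.load("scene1.npz");im,d,K,C=[f[k] for k in("im","d","K","C")]
p=pts(np.ones((480,640),bool),d,K,C)
p=p[p[:,2]>-.02]
# height map 4cm
print("rows x .3..0.95, cols y .1..-.6 (cm)")
ys=np.arange(.12,-.75,-.04);print("      "+" ".join("%4d"%round(y*100) for y in ys))
for x in np.arange(.30,.92,.04):
    r=[]
    for y in ys:
        q=p[(abs(p[:,0]-x)<.02)&(abs(p[:,1]-y)<.02)];r.append("%4d"%round(q[:,2].max()*1000) if len(q) else "   .")
    print("%.2f  "%x+" ".join(r))
b=p[(abs(p[:,2]-.0425)<.003)&(p[:,0]>.56)&(p[:,0]<.71)&(p[:,1]<.09)&(p[:,1]>-.27)]
# board-top mask connected component
m=np.zeros((480,640),np.uint8)
v,u=np.mgrid[:480,:640]; z=d; X=np.stack([(u-K[0,2])/K[0,0]*z,(v-K[1,2])/K[1,1]*z,z],-1)@C[:3,:3].T+C[:3,3]
m=((abs(X[...,2]-.0425)<.004)&(X[...,0]>.55)&(X[...,0]<.72)&(X[...,1]>-.3)&(X[...,1]<.1)).astype(np.uint8)
n,l,s,c=cv2.connectedComponentsWithStats(cv2.morphologyEx(m,cv2.MORPH_OPEN,np.ones((3,3),np.uint8)))
i=1+s[1:,4].argmax();q=X[l==i];r=cv2.minAreaRect((q[:,:2]*1000).astype(np.float32));print("board",r)
s0=read_state();P=camera_params("wrist");print(np.array(P["mount"]),P["K"])
```

```text
rows x .3..0.95, cols y .1..-.6 (cm)
        12    8    4    0   -4   -8  -12  -16  -20  -24  -28  -32  -36  -40  -44  -48  -52  -56  -60  -64  -68  -72
0.30     .    2   -1  -13   -1    2   -1   -3    1    0   -4    4    5    3   -5    0   -3   -3    2  -11   -1    .
0.34     1    6    6    6    5    5    5    6    5    5    5    5    5    5  253  253  253  252  251  194  125   59
0.38     2   88   90   89   89   90   90   84    6    5    5    6    7    5  254  253  254  253  254  253    .    .
0.42     2   91   89   35   35   34   90    3   11   84   94   16    5    5  253  254  254  253  253  254  254    .
0.46     1   89   89   33   31   31   89    .    5   83   92   17    6    5  253  254  253  254  254  254  253  254
0.50     2   89   89   89   89   89   90   38   38    5    4    4    7    5  253  253  253  253  253  254  253  253
0.54     0    6    4   85   85   86   87   38   39    5    5    4    5    6  253  253  253  253  253  254  253  253
0.58     1   47   49   48   47   47   48   46   46   47   44    4    6    6  253  254  253  253  253  254  253  253
0.62     3   46   4
[... 548 characters left out ...]
 .    .    .
0.82     4   78   77   17   26   25   17   17   17   17  105  104  105    5   22   18   44   16    .    4   25    .
0.86     1    6    .    6   26   26   10   13   15   15   14   60   92   21   21   37   41   68   76   71   27   23
0.90     1   30    5    5   65  137  155  155    5    5   60   61   61    .   17   36   36   71   74   72   73   74
board ((637.9679565429688, -92.74354553222656), (104.89796447753906, 341.6203918457031), 2.084238052368164)
[[-0.0004 -0.9523 -0.3051  0.0853]
 [ 1.     -0.0004 -0.0001  0.0001]
 [-0.     -0.3051  0.9523 -0.1469]
 [ 0.      0.      0.      1.    ]] [[344.8584   0.     318.5857]
 [  0.     344.8584 235.381 ]
 [  0.       0.       1.    ]]
```

Call:
{"name": "drive_tool", "arguments": {"deltas": [[0, 0, 0, 0, 0, -0.05, -1], [0, 0, 0, 0, 0, -0.1, -1], [0, 0, 0, 0, 0, -0.12, -1], [0, 0, -7, 0.04, -0.02, -0.12, -1], [0, 0, -15, 0.085, -0.04, -0.12, -1], [0, 0, -23, 0.13, -0.065, -0.12, -1], [0, 0, -31, 0.175, -0.09, -0.12, -1], [0, 0, -39, 0.22, -0.115, -0.12, -1], [0, 0, -47, 0.265, -0.14, -0.12, -1], [0, 0, -55, 0.31, -0.16, -0.12, -1], [0, 0, -62, 0.355, -0.185, -0.12, -1], [0, 0, -68, 0.4, -0.21, -0.12, -1]]}}

```text
time: 1.8
ee_pos: [0.4858, -0.3068, 0.3568]
eef_rot: [0.751, 0.66, 0.0, 0.0]
ft_force: [2.0, -1.0, -1.0]
width: 0.0871
```

Call:
{"name": "drive_tool", "arguments": {"deltas": [[0, 0, -2, 0.0, 0.0, 0, -1]]}}

```text
time: 1.9
ee_pos: [0.4894, -0.3012, 0.3566]
eef_rot: [0.736, 0.677, 0.002, -0.0]
ft_force: [-0.4, -0.0, 0.3]
width: 0.0869
```

```bash
cat >> h.py <<'E'
def delta(pos,yaw):
    "turn (deg) and shift in tool axes to reach pos, tool down, tool x at yaw deg"
    s=read_state();R=Ro.from_quat(s["eef_rot"]);c,n=np.cos(np.radians(yaw)),np.sin(np.radians(yaw))
    T=Ro.from_matrix([[c,n,0],[n,-c,0],[0,0,-1]])
    print("t",s["time"],"pos",s["ee_pos"],"F",s["ft_force"],"w",s["width"]);print("d",np.round((R.inv()*T).as_rotvec(degrees=True),2),np.round(R.inv().apply(np.array(pos)-s["ee_pos"]),4))
E
python3 -c "
from h import *
delta([.6408,-.1688,.2],92.1)"
```

```text
t 1.9 pos [ 0.4894206  -0.30117758  0.35656951] F [-0.35551388 -0.02388192  0.27297089] w 0.08685465341296804
d [ 0.12 -0.17 -6.88] [0.1441 0.1395 0.1573]
```

Call:
{"name": "drive_tool", "arguments": {"deltas": [[0, 0, -4, 0.035, 0.034, 0.03, -1], [0, 0, -7, 0.07, 0.068, 0.07, -1], [0, 0, -7, 0.105, 0.1, 0.11, -1], [0, 0, -7, 0.13, 0.127, 0.145, -1], [0, 0, -7, 0.144, 0.139, 0.157, -1], [0, 0, -7, 0.144, 0.139, 0.157, -1]]}}

```text
time: 2.5
ee_pos: [0.6377, -0.1727, 0.1943]
eef_rot: [0.696, 0.718, -0.0, -0.004]
ft_force: [-1.0, 0.2, -0.5]
width: 0.087
```

Run:
```python
from h import *
np.set_printoptions(precision=4,suppress=True)
delta([.6408,-.1688,.058],92.1)
im,d,K,C=cam("wrist");save("w1.png",im);np.savez("w1.npz",im=im,d=d,K=K,C=C)
o=outline_of("proud_plug","wrist")
for x in o[:3]:
    q=pts(x["pixels"],d,K,C);t=q[abs(q[:,2]-.06)<.004]
    print(x["score"],np.array(x["location"])*[640,480],np.median(q,0),len(t))
    if len(t)>20:print(cv2.minEnclosingCircle((t[:,:2]*1000).astype(np.float32)),np.median(t[:,2]))
```

```text
t 2.5 pos [ 0.6377 -0.1727  0.1943] F [-1.034   0.169  -0.4957] w 0.08703567149252998
d [-0.31 -0.29 -0.36] [0.0032 0.0039 0.1363]
0.9 [209.28  229.584] [ 0.5327 -0.1862  0.0324] 0
0.64 [323.904 223.584] [ 0.6412 -0.166   0.0586] 1338
((641.3287353515625, -168.54969787597656), 18.10331916809082) 0.058693542477184085
0.53 [341.696 361.104] [ 0.6682 -0.3258  0.0324] 0
```

View pics/w1.png

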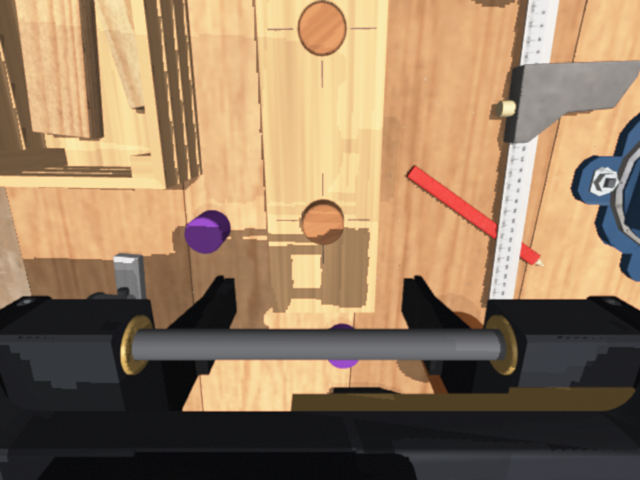

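Call:
{"name": "drive_tool", "arguments": {"deltas": [[0, 0, 0, 0.003, 0.002, 0.04, -1], [0, 0, 0, 0.003, 0.002, 0.08, -1], [0, 0, 0, 0.003, 0.002, 0.1, -1], [0, 0, 0, 0.003, 0.002, 0.1, -1], [0, 0, 0, 0.003, 0.002, 0.1, -1]]}}

```text
time: 3.1
ee_pos: [0.6394, -0.177, 0.1015]
eef_rot: [0.699, 0.715, 0.0, 0.001]
ft_force: [0.2, 0.4, 0.3]
width: 0.0872
```

```bash
python3 -c "
from h import *
delta([.641,-.1686,.0595],92.1)"
```

```text
t 3.1 pos [ 0.63938956 -0.17702169  0.10148225] F [0.23635174 0.4016964  0.33176913] w 0.08720021089221673
d [ 0.1   0.07 -0.82] [0.0084 0.0017 0.042 ]
```

Call:
{"name": "drive_tool", "arguments": {"deltas": [[0, 0, -0.8, 0.0084, 0.0017, 0.01, -1], [0, 0, -0.8, 0.0084, 0.0017, 0.03, -1], [0, 0, -0.8, 0.0084, 0.0017, 0.042, -1], [0, 0, -0.8, 0.0084, 0.0017, 0.042, -1], [0, 0, -0.8, 0.0084, 0.0017, 0.042, -1]]}}

```text
time: 3.6
ee_pos: [0.6408, -0.1672, 0.058]
eef_rot: [0.694, 0.72, 0.0, 0.0]
ft_force: [-0.7, -0.3, 0.3]
width: 0.0868
```

```bash
python3 -c "
from h import *
delta([.641,-.1686,.0595],92.1)"
```

```text
t 3.6 pos [ 0.64083195 -0.16716612  0.05800709] F [-0.71128903 -0.34992209  0.25158309] w 0.08679898705800382
d [0.04 0.02 0.08] [-0.0014  0.0001 -0.0015]
```

Call:
{"name": "drive_tool", "arguments": {"deltas": [[0, 0, 0, -0.001, 0, -0.001, 1], [0, 0, 0, -0.001, 0, -0.001, 1], [0, 0, 0, -0.001, 0, -0.001, 1], [0, 0, 0, -0.001, 0, -0.001, 1], [0, 0, 0, -0.001, 0, -0.001, 1], [0, 0, 0, -0.001, 0, -0.001, 1]], "squeeze": 6}}

```text
time: 4.2
ee_pos: [0.6406, -0.1681, 0.0585]
eef_rot: [0.694, 0.72, 0.0, 0.0]
ft_force: [0.1, 0.1, 0.1]
width: 0.047
```

Call:
{"name": "drive_tool", "arguments": {"deltas": [[0, 0, 0, 0, 0, 0, 1], [0, 0, 0, 0, 0, 0, 1], [0, 0, 0, 0, 0, 0, 1], [0, 0, 0, 0, 0, 0, 1]], "squeeze": 6}}

```text
time: 4.6
ee_pos: [0.6406, -0.1682, 0.0586]
eef_rot: [0.694, 0.72, -0.0, 0.0]
ft_force: [-0.5, 0.7, -0.1]
width: 0.0344
```

Call:
{"name": "drive_tool", "arguments": {"deltas": [[0, 0, 0, 0, 0, -0.005, 1], [0, 0, 0, 0, 0, -0.015, 1], [0, 0, 0, 0, 0, -0.025, 1], [0, 0, 0, 0, 0, -0.04, 1], [0, 0, 0, 0, 0, -0.06, 1], [0, 0, 0, 0, 0, -0.08, 1], [0, 0, 0, 0, 0, -0.1, 1], [0, 0, 0, 0, 0, -0.1, 1]], "squeeze": 10}}

```text
time: 5.4
ee_pos: [0.6423, -0.1683, 0.1631]
eef_rot: [0.694, 0.72, 0.001, 0.003]
ft_force: [0.6, 0.5, -0.3]
width: 0.0343
```

Run:
```python
from h import *
delta([.4445,-.0385,.16],92.1)
im,d,K,C=cam("scene")
im2,_,_,_=cam("wrist")
save("s2.png",np.hstack([cv2.resize(im[130:400,170:470],(400,360)),cv2.resize(im2,(400,360))]))
```

```text
t 5.4 pos [ 0.64230959 -0.16827297  0.16309935] F [ 0.60217717  0.48376437 -0.34585941] w 0.03434030533357615
d [0.33 0.1  0.07] [ 0.1372 -0.1928  0.0018]
```

View pics/s2.png

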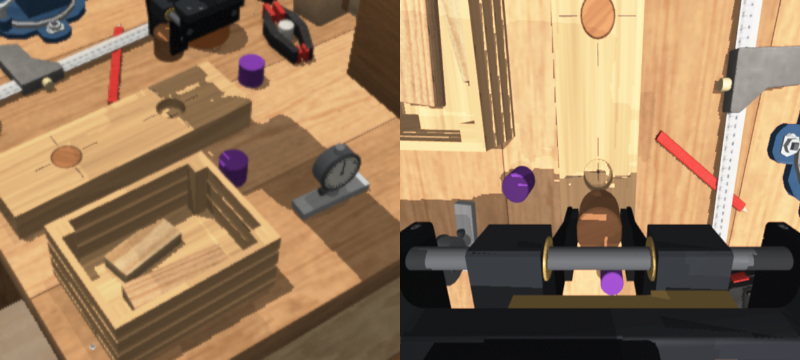

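Call:
{"name": "drive_tool", "arguments": {"deltas": [[0, 0, 0, 0.02, -0.03, 0, 1], [0, 0, 0, 0.045, -0.065, 0, 1], [0, 0, 0, 0.07, -0.1, 0, 1], [0, 0, 0, 0.095, -0.135, 0, 1], [0, 0, 0, 0.12, -0.17, 0, 1], [0, 0, 0, 0.137, -0.193, 0.02, 1], [0, 0, 0, 0.137, -0.193, 0.05, 1], [0, 0, 0, 0.137, -0.193, 0.065, 1], [0, 0, 0, 0.137, -0.193, 0.072, 1], [0, 0, 0, 0.137, -0.193, 0.072, 1], [0, 0, 0, 0.137, -0.193, 0.072, 1]]}}

```text
time: 6.6
ee_pos: [0.4428, -0.0386, 0.087]
eef_rot: [0.694, 0.72, 0.0, 0.0]
ft_force: [-0.4, 0.3, -0.1]
width: 0.0343
```

Call:
{"name": "drive_tool", "arguments": {"deltas": [[0, 0, 0, 0, 0, 0, -0.4], [0, 0, 0, 0, 0, 0, -0.4], [0, 0, 0, 0, 0, 0, -0.4], [0, 0, 0, 0, 0, 0, -0.4], [0, 0, 0, 0, 0, 0, -0.4], [0, 0, 0, 0, 0, 0, -0.4], [0, 0, 0, 0, 0, -0.04, -0.4], [0, 0, 0, 0, 0, -0.08, -0.4], [0, 0, 0, 0, 0, -0.1, -1]]}}

```text
time: 7.5
ee_pos: [0.4436, -0.0384, 0.1896]
eef_rot: [0.693, 0.72, 0.001, 0.001]
ft_force: [1.0, 0.5, -0.4]
width: 0.0641
```

Run:
```python
from h import *
delta([.4366,-.2715,.18],92.1)
im,d,K,C=cam("scene");save("s3.png",im[130:400,170:470])
for x in outline_of("proud_plug","scene")[:4]:
    print(x["score"],np.array(x["location"])*[640,480],np.median(pts(x["pixels"],d,K,C),0))
```

```text
t 7.5 pos [ 0.44356451 -0.0383817   0.18962077] F [ 0.97135508  0.49402581 -0.3940507 ] w 0.06413599691857513
d [0.19 0.05 0.09] [-0.2327 -0.0159  0.0098]
0.79 [360.512 181.296] [ 0.65906082 -0.3114049   0.03071877]
0.77 [293.504 315.792] [ 0.44670766 -0.03841293  0.05423971]
0.56 [347.584 262.32 ] [ 0.51252017 -0.18602223  0.02075757]
0.47 [283.008 330.72 ] [ 0.439846   -0.02646586  0.04951631]
```

View pics/s3.png

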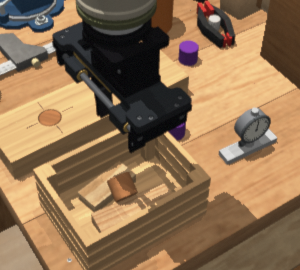

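Call:
{"name": "drive_tool", "arguments": {"deltas": [[0, 0, 0, 0, 0, -0.01, -1], [0, 0, 0, -0.02, 0.028, -0.01, -1], [0, 0, 0, -0.05, 0.07, -0.01, -1], [0, 0, 0, -0.08, 0.112, -0.01, -1], [0, 0, 0, -0.11, 0.154, -0.01, -1], [0, 0, 0, -0.139, 0.192, -0.01, -1], [0, 0, 0, -0.139, 0.192, -0.01, -1], [0, 0, 0, -0.139, 0.192, -0.01, -1], [0, 0, 0, -0.139, 0.192, -0.01, -1]]}}

```text
time: 8.5
ee_pos: [0.6389, -0.1689, 0.1961]
eef_rot: [0.693, 0.721, -0.0, -0.001]
ft_force: [-0.1, 1.3, 0.4]
width: 0.0869
```

```bash
cat > look.py <<'E'
from h import *
np.set_printoptions(precision=4,suppress=True)
delta([.4366,-.2715,.18],87)
im,d,K,C=cam("wrist");save("w2.png",im);np.savez("w2.npz",im=im,d=d,K=K,C=C)
for l in ["bore_right","bore_left","gauge_case"]:
    for x in tip_of(l,"wrist")[:2]:
        uv=np.array(x["location"])*[640,480];print(l,x["score"],uv,ray(*uv,.026 if "bore" in l else .056,K,C))
v,u=np.mgrid[:480,:640]; X=np.stack([(u-K[0,2])/K[0,0]*d,(v-K[1,2])/K[1,1]*d,d],-1)@C[:3,:3].T+C[:3,3]
R=np.hypot(X[...,0]-.641,X[...,1]+.169)
fl=X[(R<.026)&(X[...,2]<.034)&(X[...,2]>.02)];print("floor",len(fl),cv2.minEnclosingCircle((fl[:,:2]*1000).astype(np.float32)),np.median(fl,0))
top=((abs(X[...,2]-.042)<.005)&(abs(X[...,0]-.638)<.075)&(X[...,1]>-.3)&(d>0)).astype(np.uint8)
n,l,s,c=cv2.connectedComponentsWithStats(top);i=1+s[1:,4].argmax();q=X[l==i]
print("board z",np.median(q[:,2]),cv2.minAreaRect((q[:,:2]*1000).astype(np.float32)),q.min(0),q.max(0))
# edges per y-bin
E=[]
for y in np.arange(-.24,.05,.01):
    b=q[abs(q[:,1]-y)<.003]
    if len(b)>20:E.append((y,*np.percentile(b[:,0],[.5,99.5])))
E=np.array(E);print("edges",len(E),np.polyfit(E[:,0],E[:,1],1),np.polyfit(E[:,0],E[:,2],1))
E
python3 look.py
```

```text
t 8.5 pos [ 0.6389 -0.1689  0.1961] F [-0.0888  1.3377  0.4133] w 0.08687810972288137
d [-0.07 -0.04  5.25] [-0.0946 -0.2062  0.0163]
bore_right 0.62 [323.904 220.08 ] [ 0.6447 -0.1703  0.026 ]
floor 1179 ((641.3134155273438, -169.94100952148438), 18.74875831604004) [ 0.6414 -0.1715  0.0249]
board z 0.040778469075231916 ((639.635498046875, -128.21974182128906), (100.3799819946289, 268.9071350097656), 2.218146562576294) [ 0.5846 -0.2639  0.037 ] [0.6944 0.0079 0.0439]
edges 25 [-0.0392  0.585 ] [-0.038   0.6842]
```

View pics/w2.png

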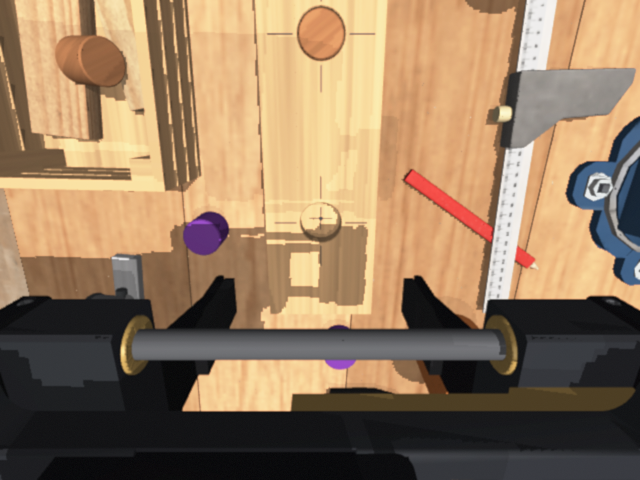

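Run:
```python
from h import *
f=np.load("w2.npz");im,d,K,C=[f[k] for k in("im","d","K","C")]
g=cv2.cvtColor(im,cv2.COLOR_RGB2GRAY);print(g[212:229,312:331])
E=[]
w=np.clip(110-g[214:227,314:328].astype(float),0,None);v,u=np.mgrid[214:227,314:328]
c=(w*u).sum()/w.sum(),(w*v).sum()/w.sum();print(c,ray(*c,.026,K,C),d[int(c[1]),int(c[0])])
save("c2.png",cv2.resize(im[195:245,285:360],None,fx=8,fy=8,interpolation=cv2.INTER_CUBIC))
```

```text
[[224 224 223 224 225 226 227 220 175 190 218 225 228 231 230 230 229 229
  231]
 [225 223 223 224 225 226 227 220 174 190 219 225 228 231 231 230 228 229
  231]
 [225 224 223 224 225 226 228 220 177 196 220 225 229 231 231 230 229 229
  230]
 [225 224 224 224 226 226 228 220 179 201 222 225 229 231 232 230 229 229
  230]
 [222 221 221 222 225 226 224 205 159 179 209 224 229 230 231 230 229 229
  229]
 [200 197 198 201 210 210 192 146 107 119 165 204 216 219 220 219 217 217
  219]
 [173 160 171 179 183 184 169 117  84  90 130 172 186 190 190 189 188 188
  189]
 [209 192 207 216 217 219 211 158 104 120 173 210 222 224 224 223 223 223
  223]
 [225 220 223 226 226 228 227 200 146 172 211 225 229 231 232 231 229 229
  231]
 [225 223 224 224 225 227 228 217 177 204 223 225 229 231 232 230 229 230
  230]
 [224 223 224 224 225 226 226 210 175 209 223 225 229 231 231 230 229 229
  230]
 [224 223 224 224 225 227 222 181 149 193 209 212 218 222 223 221 220 220
  220]
 [224 223 224 225 226 227 220 166 116 143 157 160 165 170 169 168 167 167
  168]
 [224 224 225 226 225 219 207 158 106 121 131 135 140 144 144 144 142 141
  143]
 [225 224 225 226 220 185 162 136 105 122 132 136 141 145 146 144 143 143
  145]
 [225 225 224 218 206 164 140 129 104 122 133 137 142 146 147 145 144 143
  145]
 [215 224 220 185 160 144 139 131 108 123 133 137 142 146 147 146 144 143
  144]]
(np.float64(320.3125), np.float64(219.109375)) [ 0.64128662 -0.16950924  0.026     ] 0.32967743
```

View pics/c2.png

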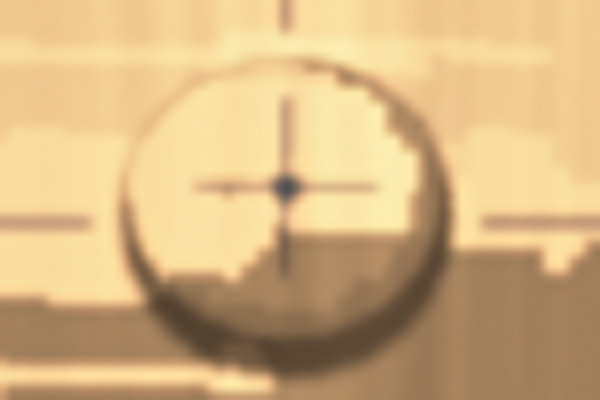

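Call:
{"name": "drive_tool", "arguments": {"deltas": [[0, 0, 1, -0.015, -0.03, 0, -1], [0, 0, 2, -0.03, -0.07, 0, -1], [0, 0, 3, -0.05, -0.11, 0, -1], [0, 0, 4, -0.07, -0.15, 0, -1], [0, 0, 5, -0.085, -0.185, 0, -1], [0, 0, 5, -0.094, -0.206, 0, -1], [0, 0, 5, -0.094, -0.206, 0, -1], [0, 0, 5, -0.094, -0.206, 0, -1], [0, 0, 5, -0.094, -0.206, 0, -1]]}}

```text
time: 9.6
ee_pos: [0.4382, -0.271, 0.1969]
eef_rot: [0.724, 0.69, 0.0, 0.0]
ft_force: [0.3, -0.1, -0.1]
width: 0.087
```

```bash
cat > look2.py <<'E'
from h import *
np.set_printoptions(precision=4,suppress=True)
delta([.4366,-.2715,.06],87)
im,d,K,C=cam("wrist");save("w3.png",im);np.savez("w3.npz",im=im,d=d,K=K,C=C)
for l in ["gauge_case","depth_gauge"]:
    for x in tip_of(l,"wrist")[:2]:
        uv=np.array(x["location"])*[640,480];print(l,x["score"],uv,ray(*uv,0 if "dep" in l else .056,K,C))
o=outline_of("depth_gauge","wrist")[0];m=o["pixels"]
v,u=np.mgrid[:480,:640]; X=np.stack([(u-K[0,2])/K[0,0]*d,(v-K[1,2])/K[1,1]*d,d],-1)@C[:3,:3].T+C[:3,3]
def R(name,a,b):
    q=X[m&(X[...,2]>a)&(X[...,2]<b)]
    print(name,len(q),cv2.minAreaRect((q[:,:2]*1000).astype(np.float32)),q.min(0),q.max(0))
R("foot",.005,.018);R("case",.06,.086);R("cap",.084,.1);R("all",.005,.1)
E
python3 look2.py
```

```text
t 9.6 pos [ 0.4382 -0.271   0.1969] F [ 0.3357 -0.1262 -0.0817] w 0.08700170884758661
d [0.05 0.02 0.26] [-0.0005 -0.0017  0.1369]
gauge_case 0.67 [313.728 225.504] [ 0.435  -0.2695  0.056 ]
depth_gauge 0.79 [313.92 212.4 ] [ 0.4344 -0.2717  0.    ]
foot 902 ((436.8675231933594, -272.73956298828125), (100.13921356201172, 25.356334686279297), 87.71961212158203) [ 0.4248 -0.3231  0.0072] [ 0.4515 -0.2223  0.0132]
case 1597 ((437.7183532714844, -271.9455871582031), (53.69025421142578, 25.678268432617188), 87.54105377197266) [ 0.4241 -0.2984  0.06  ] [ 0.4509 -0.2447  0.0855]
cap 189 ((437.09576416015625, -272.209716796875), (11.166240692138672, 10.932636260986328), 87.3578872680664) [ 0.4315 -0.2778  0.0841] [ 0.4426 -0.2666  0.0911]
all 2758 ((437.8486328125, -272.76007080078125), (100.34249114990234, 26.449275970458984), 88.48808288574219) [ 0.4241 -0.3231  0.0072] [ 0.4515 -0.2223  0.0911]
```

View pics/w3.png

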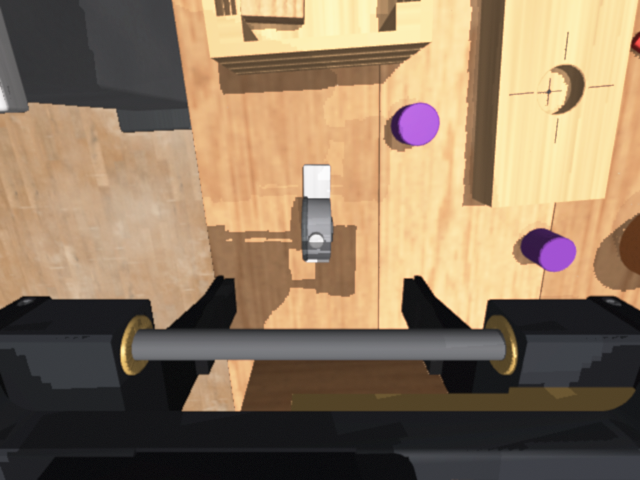

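Call:
{"name": "drive_tool", "arguments": {"deltas": [[0, 0, -0.3, -0.001, -0.001, 0.03, -1], [0, 0, -0.3, -0.001, -0.001, 0.07, -1], [0, 0, -0.3, -0.001, -0.001, 0.11, -1], [0, 0, -0.3, -0.001, -0.001, 0.135, -1], [0, 0, -0.3, -0.001, -0.001, 0.145, -1], [0, 0, -0.3, -0.001, -0.001, 0.145, -1], [0, 0, -0.3, -0.001, -0.001, 0.145, -1]]}}

```text
time: 10.5
ee_pos: [0.4372, -0.2731, 0.0528]
eef_rot: [0.722, 0.691, 0.0, 0.001]
ft_force: [0.4, -0.6, 1.1]
width: 0.0874
```

```bash
python3 -c "
from h import *
delta([.4372,-.2723,.0515],87.6)"
```

```text
t 10.5 pos [ 0.43724727 -0.27311053  0.05276753] F [ 0.38571095 -0.59783524  1.12905429] w 0.08741675036590303
d [ 0.08  0.04 -0.11] [ 0.0008 -0.0001  0.0013]
```

Well aligned. I close gently, then firm up the grip.

Call:
{"name": "drive_tool", "arguments": {"deltas": [[0, 0, 0, 0.001, 0, 0.001, 1], [0, 0, 0, 0.001, 0, 0.001, 1], [0, 0, 0, 0.001, 0, 0.001, 1], [0, 0, 0, 0.001, 0, 0.001, 1], [0, 0, 0, 0.001, 0, 0.001, 1], [0, 0, 0, 0.001, 0, 0.001, 1], [0, 0, 0, 0.001, 0, 0.001, 1], [0, 0, 0, 0.001, 0, 0.001, 1], [0, 0, 0, 0.001, 0, 0.001, 1], [0, 0, 0, 0.001, 0, 0.001, 1]], "squeeze": 5}}

```text
time: 11.5
ee_pos: [0.4363, -0.2719, 0.0505]
eef_rot: [0.723, 0.691, -0.0, 0.0]
ft_force: [-0.9, 0.4, 0.4]
width: 0.0239
```

Call:
{"name": "drive_tool", "arguments": {"deltas": [[0, 0, 0, 0, 0, 0, 1], [0, 0, 0, 0, 0, 0, 1], [0, 0, 0, 0, 0, 0, 1], [0, 0, 0, 0, 0, 0, 1]], "squeeze": 30}}

```text
time: 11.9
ee_pos: [0.4363, -0.2719, 0.0505]
eef_rot: [0.723, 0.691, -0.0, 0.0]
ft_force: [0.3, 0.2, -0.3]
width: 0.0236
```

```bash
python3 -c "
from h import *
delta([.4372,-.2723,.15],87.6)"
```

```text
t 11.9 pos [ 0.43633194 -0.27190601  0.0505453 ] F [ 0.29734074  0.1782544  -0.3427792 ] w 0.02362657542167156
d [ 0.    0.   -0.13] [-0.0004  0.0009 -0.0995]
```

Call:
{"name": "drive_tool", "arguments": {"deltas": [[0, 0, 0, 0, 0, -0.01, 1], [0, 0, 0, 0, 0, -0.03, 1], [0, 0, 0, 0, 0, -0.06, 1], [0, 0, 0, 0, 0, -0.09, 1], [0, 0, 0, 0, 0, -0.11, 1], [0, 0, -1, 0.02, 0.03, -0.11, 1], [0, 0, -2, 0.04, 0.07, -0.11, 1], [0, 0, -3, 0.06, 0.11, -0.11, 1], [0, 0, -4, 0.085, 0.15, -0.11, 1], [0, 0, -4.7, 0.1, 0.18, -0.11, 1], [0, 0, -4.7, 0.1125, 0.1995, -0.11, 1], [0, 0, -4.7, 0.1125, 0.1995, -0.11, 1]]}}

```text
time: 13.1
ee_pos: [0.6425, -0.1646, 0.1603]
eef_rot: [0.692, 0.722, 0.001, -0.001]
ft_force: [0.6, 0.5, -3.4]
width: 0.0236
```

Call:
{"name": "drive_tool", "arguments": {"deltas": [[0, 0, 0, 0, 0, 0.01, 1], [0, 0, 0, 0, 0, 0.02, 1], [0, 0, 0, 0, 0, 0.02, 1], [0, 0, 0, 0, 0, 0.02, 1]]}}

```text
time: 13.5
ee_pos: [0.6397, -0.1691, 0.1402]
eef_rot: [0.694, 0.72, -0.0, -0.0]
ft_force: [-0.3, 0.7, -2.7]
width: 0.0237
```

Run:
```python
from h import *
np.set_printoptions(precision=4,suppress=True)
delta([.6408,-.1682,.12],92.15)
T=[]
for n in ["side","scene"]:
    im,d,K,C=cam(n)
    for l in ["gauge_tip","gauge_case","bore_right"]:
        for x in tip_of(l,n)[:1]: print(n,l,x["score"],np.array(x["location"])*[640,480])
    for nm,X in (("exp tip",[.6408,-.1686,.12-.0505-.026]),("exp case",[.6408,-.1686,.12-.0505+.056]),("exp bore",[.6408,-.1686,.026])): print(nm,proj(X,K,C))
    u,v=proj([.6408,-.1686,.07],K,C).astype(int);T.append(cv2.resize(im[v-60:v+60,u-55:u+55],(390,425),interpolation=cv2.INTER_CUBIC))
save("p1.png",np.hstack(T))
```

```text
t 13.5 pos [ 0.6397 -0.1691  0.1402] F [-0.25    0.7291 -2.7095] w 0.023674261879406452
d [-0.06  0.01 -0.04] [0.0009 0.0011 0.0202]
side gauge_case 0.73 [283.2  197.52]
side bore_right 0.73 [282.368 261.504]
exp tip [282.3324 252.921 ]
exp case [281.4859 210.1815]
exp bore [282.5068 261.7223]
scene gauge_case 0.78 [295.488 162.   ]
scene bore_right 0.83 [297.92  218.784]
exp tip [297.6192 210.6264]
exp case [296.9265 173.6512]
exp bore [297.7571 217.9888]
```

View pics/p1.png

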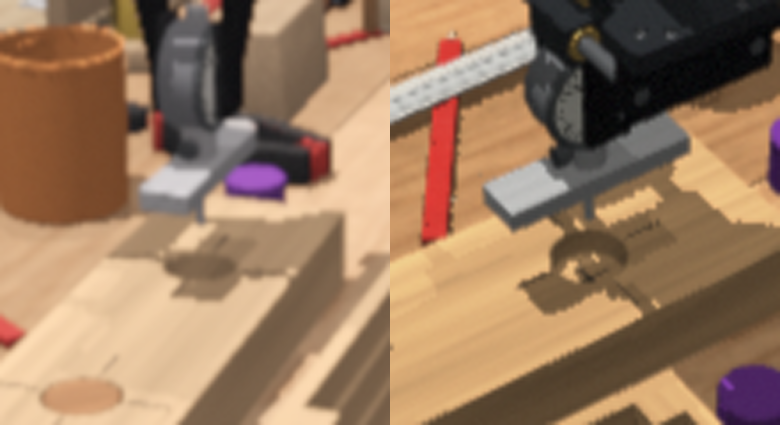

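Call:
{"name": "drive_tool", "arguments": {"deltas": [[0, 0, 0, 0.001, 0.001, 0.01, 1], [0, 0, 0, 0.001, 0.001, 0.025, 1], [0, 0, 0, 0.001, 0.001, 0.035, 1], [0, 0, 0, 0.001, 0.001, 0.038, 1], [0, 0, 0, 0.001, 0.001, 0.038, 1], [0, 0, 0, 0.001, 0.001, 0.038, 1], [0, 0, 0, 0.001, 0.001, 0.038, 1]]}}

```text
time: 14.6
ee_pos: [0.6419, -0.1673, 0.1031]
eef_rot: [0.694, 0.72, 0.0, 0.0]
ft_force: [-0.8, 0.4, -3.0]
width: 0.0239
```

Run:
```python
from h import *
np.set_printoptions(precision=4,suppress=True)
delta([.6408,-.1682,.0925],92.15)
T=[]
for n in ["side","scene"]:
    im,d,K,C=cam(n);zt=read_state()["ee_pos"]
    o=outline_of("depth_gauge",n)[0];q=pts(o["pixels"],d,K,C);print(n,o["score"],np.median(q,0))
    for a,b in((.04,.068),(.08,.15)):
        r=q[(q[:,2]>a)&(q[:,2]<b)]
        if len(r)>5:print(a,len(r),cv2.minAreaRect((r[:,:2]*1000).astype(np.float32)))
```

```text
t 14.6 pos [ 0.6419 -0.1673  0.1031] F [-0.7996  0.3709 -2.9614] w 0.023949462830869843
d [0.05 0.02 0.02] [-0.0009 -0.0012  0.0106]
side 0.91 [ 0.6374 -0.1498  0.0771]
0.04 440 ((647.354248046875, -188.078125), (47.778892517089844, 150.43472290039062), 14.995525360107422)
0.08 480 ((643.1841430664062, -154.50933837890625), (29.311697006225586, 33.38962936401367), 0.19826306402683258)
scene 0.7 [ 0.6336 -0.1508  0.0659]
0.04 658 ((655.861572265625, -166.41812133789062), (57.622276306152344, 99.5817642211914), 2.4443790912628174)
0.08 318 ((635.157958984375, -147.70603942871094), (35.95500183105469, 19.647905349731445), 29.850069046020508)
```

Call:
{"name": "drive_tool", "arguments": {"deltas": [[0, 0, 0, 0, 0, 0, 1], [0, 0, 0, 0, 0, 0, 1]]}}

```text
time: 15.0
ee_pos: [0.6416, -0.1673, 0.1026]
eef_rot: [0.694, 0.72, -0.0, 0.0]
ft_force: [-0.5, -0.1, -3.6]
width: 0.0239
```

Call:
{"name": "drive_tool", "arguments": {"deltas": [[0, 0, 0, 0, 0, 0.002, 1], [0, 0, 0, 0, 0, 0.002, 1], [0, 0, 0, 0, 0, 0.002, 1]]}}

```text
time: 15.3
ee_pos: [0.6416, -0.1673, 0.1005]
eef_rot: [0.694, 0.72, 0.0, 0.0]
ft_force: [-0.7, 0.1, -3.1]
width: 0.0237
```

```bash
python3 -c "
from h import *
for i in range(3):
    delta([.6408,-.1682,.0925],92.15); camera('side')"
```

```text
t 15.3 pos [ 0.64160299 -0.16730099  0.10053936] F [-0.70474165  0.08336738 -3.11315345] w 0.023671628472454312
d [0.01 0.   0.02] [-0.0009 -0.0008  0.008 ]
t 15.35 pos [ 0.6416284  -0.16725321  0.10059155] F [ 0.15499158  0.09969649 -2.06777659] w 0.024105203721604806
d [0.01 0.   0.02] [-0.0009 -0.0009  0.0081]
t 15.4 pos [ 0.6415818  -0.16730116  0.10061524] F [ 0.76246883  0.15548258 -0.8179579 ] w 0.023927171506170457
d [0.   0.01 0.02] [-0.0009 -0.0008  0.0081]
```

Call:
{"name": "drive_tool", "arguments": {"deltas": [[0, 0, 0, -0.0009, -0.0008, 0, 1], [0, 0, 0, -0.0009, -0.0008, 0.003, 1], [0, 0, 0, -0.0009, -0.0008, 0.006, 1], [0, 0, 0, -0.0009, -0.0008, 0.0065, 1], [0, 0, 0, -0.0009, -0.0008, 0.0065, 1], [0, 0, 0, -0.0009, -0.0008, 0.0065, 1]]}}

```text
time: 16.05
ee_pos: [0.6407, -0.1682, 0.094]
eef_rot: [0.694, 0.72, -0.0, -0.0]
ft_force: [0.6, -0.2, -2.0]
width: 0.0239
```

Call:
{"name": "drive_tool", "arguments": {"deltas": [[0, 0, 0, 0, 0, 0.0005, 1], [0, 0, 0, 0, 0, 0.001, 1], [0, 0, 0, 0, 0, 0.001, 1]]}}

```text
time: 16.35
ee_pos: [0.6407, -0.1682, 0.093]
eef_rot: [0.694, 0.72, -0.0, -0.0]
ft_force: [0.3, -0.4, -1.5]
width: 0.0237
```

Call:
{"name": "drive_tool", "arguments": {"deltas": [[0, 0, 0, 0, 0, 0.0005, 1], [0, 0, 0, 0, 0, 0.0005, 1], [0, 0, 0, 0, 0, 0.0005, 1]]}}

```text
time: 16.65
ee_pos: [0.6408, -0.1682, 0.0927]
eef_rot: [0.694, 0.72, -0.0, 0.0]
ft_force: [-0.9, -0.5, 0.2]
width: 0.0238
```

Call:
{"name": "drive_tool", "arguments": {"deltas": [[0, 0, 0, 0, 0, 0.0003, 1], [0, 0, 0, 0, 0, 0.0003, 1], [0, 0, 0, 0, 0, 0.0003, 1]]}}

```text
time: 16.95
ee_pos: [0.6408, -0.1682, 0.0926]
eef_rot: [0.694, 0.72, -0.0, 0.0]
ft_force: [-2.9, 0.1, 4.1]
width: 0.0238
```

Run:
```python
from h import *
np.set_printoptions(precision=4,suppress=True)
T=[];F=[]
for n in ["side","scene","wrist"]:
    im,d,K,C=cam(n);F.append(read_state()["ft_force"])
    if n!="wrist":
        u,v=proj([.6408,-.1686,.06],K,C).astype(int);T.append(cv2.resize(im[v-55:v+55,u-65:u+65],(400,338),interpolation=cv2.INTER_CUBIC))
    if n=="side":
        for l in ("flush_plug",):
            for x in outline_of(l,n)[:1]:print(l,x["score"],np.median(pts(x["pixels"],d,K,C),0))
    else:
      v,u=np.mgrid[:480,:640]; X=np.stack([(u-K[0,2])/K[0,0]*d,(v-K[1,2])/K[1,1]*d,d],-1)@C[:3,:3].T+C[:3,3]
      E=[]
      for y in np.arange(-.1,.06,.01):
        b=X[(abs(X[...,1]-y)<.003)&(abs(X[...,2]-.042)<.005)&(abs(X[...,0]-.637)<.075)]
        if len(b)>20:E.append((y,*np.percentile(b[:,0],[.5,99.5])))
      E=np.array(E);print(n,"edges",np.polyfit(E[:,0],E[:,1],1),np.polyfit(E[:,0],E[:,2],1))
    F.append(read_state()["ft_force"])
for l in("proud_plug","flush_plug"):
    for x in outline_of(l,"scene")[:3]:print(l,x["score"],np.array(x["location"])*[640,480])
    F.append(read_state()["ft_force"])
print(np.array(F));save("p2.png",np.hstack(T));delta([.6408,-.1682,.0925],92.15)
```

```text
flush_plug 0.53 [ 0.6343 -0.0155  0.0419]
scene edges [-0.0401  0.583 ] [-0.041   0.6838]
wrist edges [-0.0381  0.5852] [-0.0382  0.6842]
proud_plug 0.76 [357.184 182.4  ]
proud_plug 0.72 [346.688 252.816]
proud_plug 0.68 [293.824 313.68 ]
flush_plug 0.64 [218.176 246.48 ]
[[-2.5208 -0.6319  4.8074]
 [-5.0491  0.5282  5.0709]
 [-3.9876 -1.3518  5.6422]
 [-3.9876 -1.3518  5.6422]
 [-3.4911 -1.7123  5.0352]
 [-3.4911 -1.7123  5.0352]
 [-4.2915 -0.8639  5.801 ]
 [-4.1999 -0.3628  6.3621]]
t 17.25 pos [ 0.6408 -0.1682  0.0926] F [-4.1999 -0.3628  6.3621] w 0.024027963764908792
d [0.01 0.01 0.02] [-0.     -0.      0.0001]
```

View pics/p2.png

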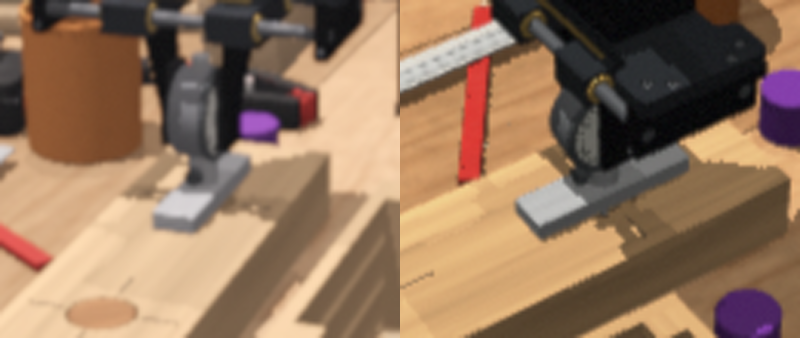

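Call:
{"name": "drive_tool", "arguments": {"deltas": [[0, 0, 0, 0, -0.0001, -0.0001, 1], [0, 0, 0, 0, -0.0002, -0.0001, 1], [0, 0, 0, 0, -0.0002, -0.0001, 1], [0, 0, 0, 0, -0.0002, -0.0001, 1]]}}

```text
time: 17.65
ee_pos: [0.6408, -0.1683, 0.0926]
eef_rot: [0.694, 0.72, 0.0, 0.0]
ft_force: [-2.5, -0.3, 5.7]
width: 0.0239
```

Call:
{"name": "drive_tool", "arguments": {"deltas": [[0, 0, 0, 0, 0, 0, 1], [0, 0, 0, 0, 0, 0, 1], [0, 0, 0, 0, 0, 0, 1], [0, 0, 0, 0, 0, 0, 1], [0, 0, 0, 0, 0, 0, 1]]}}

```text
time: 18.15
ee_pos: [0.6408, -0.1682, 0.0926]
eef_rot: [0.694, 0.72, 0.0, 0.0]
ft_force: [-2.3, 0.1, 5.3]
width: 0.0238
```

Call:
{"name": "drive_tool", "arguments": {"deltas": [[0, 0, 0, 0, 0, 0, 1], [0, 0, 0, 0, 0, 0, 1], [0, 0, 0, 0, 0, 0, 1], [0, 0, 0, 0, 0, 0, 1], [0, 0, 0, 0, 0, 0, 1]]}}

```text
time: 18.65
ee_pos: [0.6408, -0.1683, 0.0926]
eef_rot: [0.694, 0.72, 0.0, 0.0]
ft_force: [-2.4, -0.3, 5.1]
width: 0.0239
```

```bash
python3 -c "
from h import *
close_job();s=read_state();print(s['time'],s['ee_pos'],s['ft_force'],s['width'])"
```

```text
the job is handed in; nothing more can be done
the job is handed in; nothing more can be done
```

I pulled the proud plug from the -y bore, dropped it in the scrap crate, and left the gauge held upright and seated over that bore. I handed the job in at about 18.7 s.

**Last checks:**
- **Plug:** it lies in the crate, and the fixed scene camera still found it there at the end.
- **Gauge position:** the TCP is at (0.6408, -0.1682, 0.0926). That matches the measured point mark to within about 1 mm and the expected seated height to 0.1 mm. Its foot is turned along the board at about 2.2°, and both fixed cameras show it flat on the face.
- **Push:** steady over the last second. The wrist reads about +5 N, and with the 3 N weight of the gauge that is about 8 N on the foot.
- **Board and flush plug:** the board's edges are where they were before (within 0.2 mm in the wrist view), and the flush plug is still in its bore.

**Not settled:**
- **Side force:** about 2.4 N across the board remained at the wrist, steady.
- **Bore position across the board:** the wrist camera put it about 0.5–0.7 mm further from the robot than the gripper's own centring did, so I used a value between them.
- **Plunger reading:** I did not read the dial; that the plunger rests on the mark follows from the position and contact force.

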